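# Lock a stand base down with the over-centre clamp

### The arm

A 6-joint arm with a two-finger parallel gripper is mounted at the origin on the work surface. World frame = base frame: x ahead of the robot, y to its left, z up, the work surface at z = 0. Lengths are in mm, angles in rad, forces in N, time in s.
With the tool pointing down it reaches from about 350 to 975 mm from the base axis. Payload 7.1 kg.
Tool frame: the origin (TCP) lies midway between the tips of the shut fingers; the grasp point (between the pads) lies ctrl.grip_point_offset behind it (ctrl.grip_point_offset is the distance from the TCP to the grasp point, in mm); z points along the fingers, y is the line along which they close (so a half turn about z gives the same grasp; the last joint's range is limited). The gripper opens to 88 mm and grips with 3 to 60 N. Pads are 20 mm wide; open, the fingers measure 115 mm over their backs; the gripper's body (75 mm by 178 mm) begins 61 mm behind the grasp point.
Start: joints at [1.31, 0.423, 1.63, -0, 1.089, -0.019], TCP at [149.625, 606.809, 222.675] pointing down, gripper open.
Joint ranges: [-3, 3], [-0.9, 2.11], [0.09, 2.58], [-1.31, 4.45], [0.11, 2.69], [-2.54, 2.54]. Speed limits (rad/s): [2.39, 2.39, 3.01, 3.14, 3.14, 3.14].

### API

Orientations are given as a rotation vector (axis times angle).
In Python, from workcell import ctrl, get_image, close_job, finder gives the robot as it stands.
- The arm moves only by the tool servo_tool, never from a script. Its argument "deltas" is a list of rows, each a list of 2 entries, a list of its own where there are three numbers: the shift along the tool's x, y, z in mm, then the turn, a rotation vector about the tool's x, y, z in rad. A call has 1 to 5 rows; each row is the pose to reach, as a shift and turn from the pose commanded when the call began, along the tool's axes at that moment; what a row does not reach only later rows make up. A row lasts 1/12 s, in which the tool goes at most 41.7 mm and 7.16 degrees, less where a joint would pass 70% of its speed; a pose out of reach is approached as far as the arm can. A call with a gripper value outside its range is refused whole. "grip" is the closure, from -1 (fully open) to 1 (shut), so that 0 is half open, set as the call begins (left out, the last holds). The fingers move at their own pace and stop on an object; the grip force is fixed at half the most. Time passes only in rows, so rows that repeat a pose let the fingers close. It gives the time, the measured TCP pose, the force, the opening and the grip force at its end, in the units of the state.
- ctrl.get_obs(): the state, without advancing time (a new reading comes with each control period).
- get_image(name): name is "side" or "top"; returns a dict with "frame" (384x512x3 uint8, blue, green, red), "depth" (384x512 float32, mm along the optical axis (not along the pixel's ray), 0 where there is no reading), "K" (3x3 intrinsics, pixels), "dist" ([k1, k2, p1, p2, k3] as OpenCV has them; the pictures are not rectified), "pose" (4x4, takes a point from camera to world coordinates). Camera axes: x right, y down, z forward; pixel columns grow to the right and rows downward; lengths in mm; the calibration is good to about 2 mm. A picture is of the moment at which its call begins.
- close_job(): hands the job in; it is judged then, once.
Trained networks look in a picture, given as the dict that the camera call returned (one of the last four; its "shot" number tells which), for a name from the list of things; names that differ only in an ending like _2 or _b are one class to them, and where a whole thing is asked for, a point or a joint stands for the part that bears it (a point fixed in the world has none). Each returns a list of dicts, best first, with "score" (0 to 1); they miss things now and then, are a little off and sometimes report something else, mostly with a low value. They report only what shows in the picture. A call takes as long as a camera call. They do not tell look-alikes from the thing itself.
- finder.search_frame(query, picture): "rect" ([centre column, centre row, width, height] as shares, 0 to 1, of the picture: columns of its width, rows of its height, round what is visible of it).
- finder.silhouettes(query, picture): "mask" (384x512 bool, what is visible of it) and "rect" ([centre column, centre row, width, height] as shares, 0 to 1, of the picture: columns of its width, rows of its height, round what is visible of it).
The state is a dict: "t": time; "qpos": joint angles; "qvel": joint speeds; "joint_torque": joint torques, N m; "ee_pos": TCP position; "orientation": TCP orientation; "ft_force": force on the tool from outside, world axes, zero at the start; "moment": the same for the moment, N m; "width": finger opening in mm; "grasp_force": force on a finger pad.
Only numpy, scipy, OpenCV 4.12 (cv2) and the standard library are available. Lean on these libraries where they do the work, as an engineer would, in place of code of your own. Each camera call takes 0.05 s, during which the arm holds its last target. There are 200 camera calls.

### The job

On the plywood hold-down board, push the blue stand base along between its guide rails until it sits fully home against the stop, and only then push the clamp's red lever over past its dead point so that it snaps down and stays locked on the base. Use the fingertips only: do not grasp or lift anything, leave the other things where they are, and finish clear of everything.

Things in the scene. Friction and masses are not known exactly. Their poses are not given: they have to be found in the camera images.
- board: Fixed plywood board 330x280x12 mm. Origin on the bench (12 mm below its top) at the stand base's home; +x along the guides to stop and clamp (roughly away from the robot), +z up. Spans x -170..160, y -140..140 mm. Guide rails: 10 mm high above its top, x -130..60, inner faces y=+-47.5 mm. Two stop blocks, 20 mm high, 13 to 47 mm either side of the middle, faces at x=60 mm.
- stand_base: Blue cast slab 120 (x) x 90 (y) x 18 mm, loose, about 0.6 kg, with a round boss (26 mm across, 18 mm high) on top at x=-35 mm. Origin at centre of underside, +x towards the stop. Lies between the rails (2.5 mm play each side), 35-60 mm short of the stop; slides at a few N; push its near (-x) end face. Home: its origin over the board's origin, +x face on the stops.
- clamp: Steel bracket of the clamp with the lever it carries, fixed to the board, at board x = +85 mm, y = 0; same axes as the board. Origin on the board's top face under the pivot. The bracket is 56 mm wide, 52 mm high and reaches from 18 mm in front (-x) to 70 mm behind the pivot, where a low spring strut works the lever.
- clamp_pivot (a point): Pivot of the lever, 43 mm above the board's top face (55 mm above the bench); the hinge line is the board's y axis.
- lever (a joint): Angle, rad. 0 = open: bar stands 1.2 rad above level, pointing up and to board -x. Grows as it is pushed to board -x and down about the pivot. About 1.2 = locked: bar level, foot on the base (1.32 if nothing is under the foot). A spring returns it to 0 (0.6 N m at 0, about 5 N at the grip), fading to nothing at the dead point near 0.7; beyond, it snaps down by itself and presses with about 10 N.
- grip (a point): Middle of the lever's red round grip, 22 mm thick, about 78 mm long, axis in the board's xz plane, rising outward 0.27 rad steeper than the bar. At joint 1.2 it is 118 mm to board -x of the pivot and 18 mm above it; open, 26 mm to -x and 116 mm above. Push it on its +x/upper side. The point's axes turn with the lever.
- foot (a point): Underside of the lever's rubber foot (18 mm across); with the lever level it is 50 mm to the -x of the pivot and 25 mm below it, on top of a stand base that is home. If the base is not home the foot comes down in front of it on nothing.
- glue_stick: Bystander: blue cylinder 26 mm across, 60 mm high, upright on the board's +y side. Origin at its underside.
- boss_head: Bystander: small steel boss head, 50 x 45 x 22 mm, on the board's -y side. Origin at its underside.
- brass_mass: Bystander: brass weight, 38 mm across, 36 mm high, on the board's -y side. Origin at its underside.
- tape_stack: Bystander: stack of five coloured tape rolls, 52 mm across, 90 mm high, on the bench to the left. Origin at its underside.
- timer: Bystander: orange hand timer 75 x 55 x 27 mm on the bench to the right. Origin at its underside.
- soap: Bystander: amber bottle with orange cap, 60 mm across, 140 mm high, on the bench to the left. Origin at its underside.
Not all that is in view belongs to the job. Of the things like the stand_base, leave any that is orange or turquoise; of the rest the smaller one is meant.

How it is judged (in metres and radians):
On the way, in this order (a step that is already met when the one before it is completed fails the run):
1. the stand base is home against the stop (within 4 mm) while the lever is still open (x of stand_base in the frame of board above -0.004 m and value of joint lever below 0.5 rad), for 0.2 s.
2. the lever has gone past its dead point and snapped down on the base (value of joint lever above 1.12 rad and contact force between clamp and stand_base above 2 N), for 0.2 s.
At the end, for the whole second after the job is handed in: The stand base lies flat and at rest on the board, within 4 mm of the stop, and the lever is locked on it: joint between 1.12 and 1.26 rad, foot pressing on the base with more than 2 N (all of step 2 and value of joint lever below 1.26 rad and x of stand_base in the frame of board above -0.004 m and z of stand_base in the frame of board below 0.016 m and angle between stand_base's own z axis and vertical below 0.05 rad and linear speed of stand_base below 0.01 m/s); the robot touches nothing.
It fails at once if the stand base is lifted or tipped (more than 10 mm off the board or 0.15 rad) (z of stand_base in the frame of board above 0.022 m or angle between stand_base's own z axis and vertical above 0.15 rad).
It fails at once if the lever is pushed over before the base is home (past 0.6 rad with the base more than 8 mm short) (value of joint lever above 0.6 rad and x of stand_base in the frame of board below -0.008 m).
It fails at once if a bystander is moved more than 20 mm (distance of any of glue_stick, boss_head, brass_mass, tape_stack, timer, soap from where it was at the start of the episode above 0.02 m).
It also fails if it takes over 48 s, if anything falls off the work surface, if the arm or the gripper's body presses on something with over 40 N, if the wrist force passes 120 N, or if a joint passes its speed limit or range.

## Working session

There is one attempt and no reset: what is moved stays moved. The work goes in short steps, Python scripts to look and compute and a tool call to move; the robot and the scene stay as the last step left them, time stands still between calls to the robot, and variables do not carry over. Pictures are saved under pics/ and viewed, at most 10 in all, crops included, and the job is handed in when it is done.

Besides the shell and the picture viewer there is one more tool, called after "Request:" as a command line: name --argument value ..., lists and objects as JSON in quotes. servo_tool: Moves the arm, as the interface text tells. Its arguments: {"type":"object","properties":{"deltas":{"type":"array","items":{"type":"array"}},"grip":{"type":"number"}},"required":["deltas"]}

```bash
mkdir -p pics
cat > h.py <<'E'
import numpy as np,cv2
from workcell import ctrl,get_image,close_job,finder
from scipy.spatial.transform import Rotation as R
def cloud(p):
    h,w=p["depth"].shape
    u,v=np.meshgrid(np.arange(w),np.arange(h))
    n=cv2.undistortPoints(np.stack([u,v],-1).reshape(-1,1,2).astype(float),p["K"],p["dist"]).reshape(h,w,2)
    d=p["depth"][...,None]
    c=np.concatenate([n*d,d],-1)
    return c@p["pose"][:3,:3].T+p["pose"][:3,3]
E
python3 - <<'E'
from h import *
ims=[]
for n in("top","side"):
    p=get_image(n);ims.append(p["frame"]);C=cloud(p);np.save(n+"C.npy",C);cv2.imwrite(n+".png",p["frame"])
    for q in("stand_base","clamp","board","lever"):
        for r in finder.silhouettes(q,p)[:4]:
            m=r["mask"]&(p["depth"]>0)
            print(n,q,round(r["score"],2),(np.array(r["rect"])*[512,384,512,384]).round(),np.median(C[m],0).round(),m.sum())
cv2.imwrite("pics/a.png",cv2.resize(np.vstack(ims),(800,600*2))[:600]);cv2.imwrite("pics/b.png",cv2.resize(ims[1],(800,600)))
o=ctrl.get_obs();print(o["t"],o["ee_pos"],o["orientation"],ctrl.grip_point_offset)
E
```

```text
top stand_base 0.82 [281. 176.  24.  32.] [565. -94.  30.] 758
top stand_base 0.76 [218. 242.  48.  44.] [308. 158.  24.] 1276
top stand_base 0.74 [348. 154.  30.  36.] [ 637. -357.   19.] 705
top stand_base 0.6 [326. 251.  53.  40.] [ 275. -245.   25.] 1394
top clamp 0.69 [283. 136.  14.  28.] [717. -97.  21.] 317
top board 0.88 [280. 167.  74.  90.] [600. -81.  13.] 4771
side stand_base 0.93 [197. 311.  71.  81.] [ 278. -257.   24.] 3599
side stand_base 0.83 [297. 229.  55.  35.] [ 566. -100.   29.] 1277
side stand_base 0.67 [360. 317.  63.  62.] [ 640. -364.   18.] 2089
side stand_base 0.64 [190. 185.  57.  49.] [309. 144.  22.] 1664
side clamp 0.64 [350. 204.  41.  50.] [ 691. -107.   36.] 857
side board 0.73 [350. 201.  41.  58.] [ 691. -106.   32.] 955
side board 0.72 [313. 236. 145. 100.] [ 594. -141.   11.] 7740
side lever 0.55 [335. 194.  14.  41.] [ 666. -104.  154.] 320
0.5 [149.63662974 606.78570956 222.64032325] [ 3.78906118e-01  3.11864986e+00 -1.32289351e-04] 18.700000000000003
```

View pics/a.png

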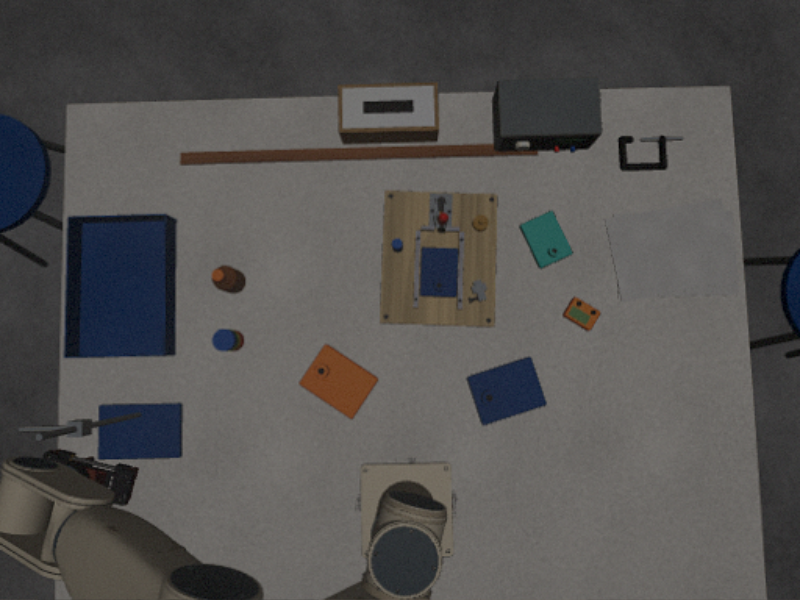

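View pics/b.png

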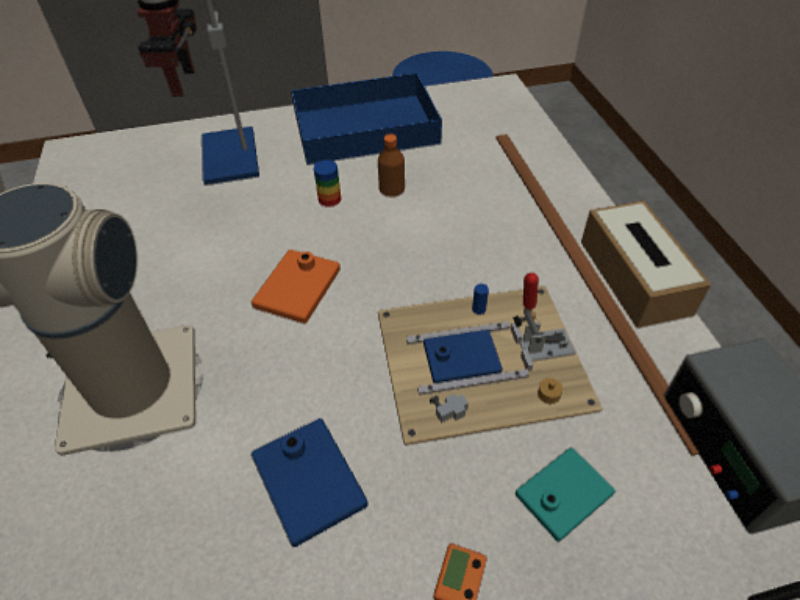

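The top view shows the board at px (440,258) of the 800 px picture. The candidates, in 512-scale px, are:
- blue slab between the rails (281,176)
- larger blue slab (326,251)
- orange slab (218,242)
- turquoise slab (348,154)

The smaller blue slab between the rails fits. I'll confirm it in a crop and measure it.

Run:
```python
from h import *
for n,(a,b,c,d) in(("top",(110,215,230,330)),("side",(165,290,235,390))):
    C=np.load(n+"C.npy");X,Y,Z=C[...,0],C[...,1],C[...,2]
    f=cv2.imread(n+".png").astype(int);B,G,Rr=f[...,0],f[...,1],f[...,2]
    reg=np.zeros(Z.shape,bool);reg[a:b,c:d]=1
    bd=reg&(Z>7)&(Z<18)&(Rr>B+15)
    bl=reg&(B>Rr+25)&(Z>22)&(Z<38)&(abs(Y+97)<70)
    red=reg&(Rr>G+60)&(Rr>B+60)&(Z>80)
    bd=cv2.morphologyEx(bd.astype(np.uint8),cv2.MORPH_OPEN,np.ones((3,3)))>0
    for nm,m in(("board",bd),("base",bl),("red",red)):
        if m.sum()<5: print(n,nm,m.sum());continue
        P=C[m]
        print(n,nm,m.sum(),cv2.minAreaRect(P[:,:2].astype(np.float32)),np.median(P,0).round(1),np.percentile(P,[2,98],0).round(1).tolist())
t=cv2.imread("top.png")[110:215,230:330];s=cv2.imread("side.png")[165:290,235:390]
cv2.imwrite("pics/c.png",np.hstack([cv2.resize(t,(380,400),interpolation=2),cv2.resize(s,(420,400),interpolation=2)]))
```

```text
top board 2794 ((601.9656372070312, -94.06613159179688), (279.1319274902344, 327.1683654785156), 86.38594055175781) [593.9 -70.2  12.5] [[442.5, -227.0, 7.4], [756.3, 44.0, 17.5]]
top base 621 ((566.6538696289062, -93.26609802246094), (85.19328308105469, 115.62959289550781), 85.95228576660156) [570.7 -94.6  30.4] [[511.2, -134.0, 23.8], [621.8, -52.3, 36.4]]
top red 12 ((665.8837890625, -98.78382873535156), (10.295434951782227, 9.27676010131836), 86.01448822021484) [665.8 -98.7 204.1] [[661.3, -104.2, 199.3], [670.1, -93.6, 208.6]]
side board 6621 ((604.6277465820312, -94.81489562988281), (281.5208740234375, 330.5508117675781), 86.46786499023438) [ 593.1 -142.    11.1] [[442.3, -234.5, 8.0], [760.3, 39.1, 14.7]]
side base 1147 ((566.6943969726562, -93.3043212890625), (92.08738708496094, 118.98004913330078), 87.0941390991211) [ 569.2 -100.4   29. ] [[509.6, -138.0, 24.9], [623.2, -51.0, 32.6]]
side red 94 ((666.4791870117188, -101.981201171875), (17.014413833618164, 22.203529357910156), 76.50577545166016) [ 667.8 -107.2  195.4] [[656.4, -111.0, 141.5], [675.3, -94.6, 205.5]]
```

View pics/c.png

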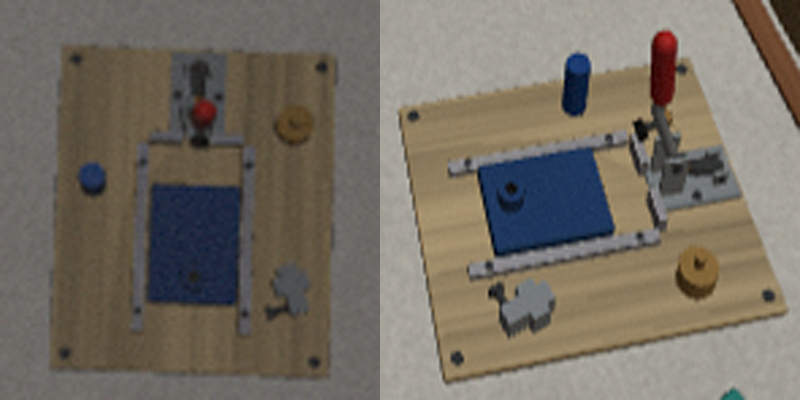

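The crop confirms the smaller blue slab between the rails, with an open red lever. The retort stand is close to the gripper's start, so I'll check where its rod is.

Run:
```python
from h import *
C=np.load("sideC.npy");T=np.load("topC.npy")
X,Y,Z=[C[...,i] for i in range(3)]
m=np.zeros(Z.shape,bool);m[0:100,125:165]=1
for z in range(20,600,60):
    k=m&(abs(Z-z)<30)&(Y>300)&(X>0)&(X<700)
    if k.sum(): print(z,k.sum(),np.percentile(C[k],[5,50,95],0).round().tolist())
m=(T[...,2]>15)&(T[...,1]>250)&(T[...,0]>100)&(T[...,0]<650)&(T[...,1]<560)
print("hi things top",[(T[m][T[m][:,2]>z].round()[:3].tolist()) for z in(100,150)], T[m][:,2].max())
```

```text
20 1319 [[126.0, 632.0, -4.0], [203.0, 774.0, 16.0], [284.0, 1532.0, 28.0]]
80 45 [[234.0, 632.0, 53.0], [240.0, 637.0, 79.0], [245.0, 641.0, 106.0]]
140 53 [[234.0, 632.0, 113.0], [240.0, 636.0, 141.0], [245.0, 643.0, 168.0]]
200 60 [[233.0, 632.0, 175.0], [239.0, 636.0, 200.0], [245.0, 641.0, 229.0]]
260 80 [[227.0, 624.0, 236.0], [239.0, 635.0, 269.0], [252.0, 642.0, 289.0]]
320 173 [[224.0, 624.0, 293.0], [239.0, 630.0, 314.0], [253.0, 718.0, 342.0]]
380 28 [[235.0, 633.0, 350.0], [240.0, 637.0, 362.0], [244.0, 641.0, 374.0]]
hi things top [[[577.0, 417.0, 101.0], [577.0, 410.0, 102.0], [569.0, 422.0, 134.0]], [[172.0, 555.0, 325.0], [171.0, 553.0, 321.0], [171.0, 551.0, 319.0]]] 866.241947496069
```

Request:
servo_tool --deltas '[[[-13, -38, 0], [0, 0, 0]], [[-26, -76, 0], [0, 0, -0.05]], [[-40, -114, 0], [0, 0, -0.1]], [[-54, -152, 0], [0, 0, -0.14]], [[-67, -189, 0], [0, 0, -0.18]]]' --grip 1

```text
t: 0.92
ee_pos: [169.3, 405.3, 222.5]
orientation: [0.093, 3.14, -0.0]
ft_force: [0.3, 1.2, 0.7]
width: 58.2
grasp_force: 0.0
```

Request:
servo_tool --deltas '[[[-22, -32, 0], [0, 0, 0]], [[-44, -63, 0], [0, 0, 0]], [[-66, -95, 0], [0, 0, 0]], [[-88, -126, 0], [0, 0, 0]], [[-110, -158, 0], [0, 0, 0]]]'

```text
t: 1.33
ee_pos: [270.0, 241.4, 223.1]
orientation: [0.096, 3.139, 0.001]
ft_force: [1.2, 0.8, 0.8]
width: 24.6
grasp_force: 0.0
```

Request:
servo_tool --deltas '[[[-22, -32, 0], [0, 0, 0]], [[-44, -63, 0], [0, 0, 0]], [[-66, -95, 0], [0, 0, 0]], [[-88, -126, 0], [0, 0, 0]], [[-110, -158, 0], [0, 0, 0]]]'

```text
t: 1.75
ee_pos: [370.3, 76.5, 223.1]
orientation: [0.097, 3.139, 0.001]
ft_force: [0.2, 1.2, 0.4]
width: 0.4
grasp_force: 0.0
```

Request:
servo_tool --deltas '[[[-22, -32, 0], [0, 0, 0]], [[-44, -63, 0], [0, 0, 0]], [[-66, -95, 0], [0, 0, 0]], [[-88, -126, 0], [0, 0, 0]], [[-110, -157, 0], [0, 0, 0]]]'

```text
t: 2.17
ee_pos: [470.3, -87.3, 222.9]
orientation: [0.098, 3.139, -0.0]
ft_force: [0.6, 0.5, 0.3]
width: 0.5
grasp_force: 0.0
```

Request:
servo_tool --deltas '[[[0, 0, 40], [0, 0, 0]], [[0, 0, 80], [0, 0, 0]], [[0, 0, 120], [0, 0, 0]], [[0, 0, 160], [0, 0, 0]], [[0, 0, 185], [0, 0, 0]]]'

```text
t: 2.58
ee_pos: [468.1, -85.1, 34.7]
orientation: [-0.098, -3.137, -0.001]
ft_force: [-0.9, -0.7, -0.8]
width: 0.3
grasp_force: 0.0
```

Request:
servo_tool --deltas '[[[0, 0, 8], [0, 0, 0]], [[0, 0, 15], [0, 0, 0]], [[-5, 0, 15], [0, 0, 0]], [[-12, 0, 15], [0, 0, 0]], [[-20, 0, 15], [0, 0, 0]]]'

```text
t: 3.0
ee_pos: [491.6, -86.7, 24.4]
orientation: [0.097, 3.137, -0.001]
ft_force: [0.8, 0.6, 2.0]
width: 0.2
grasp_force: 0.0
```

Request:
servo_tool --deltas '[[[-4, 0, 1], [0, 0, 0]], [[-8, 0, 2], [0, 0, 0]], [[-12, 0, 3], [0, 0, 0]], [[-16, 0, 3], [0, 0, 0]], [[-20, 0, 3], [0, 0, 0]]]'

```text
t: 3.42
ee_pos: [508.4, -87.4, 19.9]
orientation: [-0.097, -3.138, -0.001]
ft_force: [-4.6, -0.1, 2.0]
width: 0.4
grasp_force: 2.3
```

Request:
servo_tool --deltas '[[[-4, 0, 0], [0, 0, 0]], [[-8, 0, 0], [0, 0, 0]], [[-11, 0, 0], [0, 0, 0]], [[-14, 0, 0], [0, 0, 0]], [[-17, 0, 0], [0, 0, 0]]]'

```text
t: 3.83
ee_pos: [526.1, -88.6, 19.8]
orientation: [-0.097, -3.139, -0.0]
ft_force: [-5.6, -0.5, 3.9]
width: 0.5
grasp_force: 2.7
```

Request:
servo_tool --deltas '[[[-2, 0, 0], [0, 0, 0]], [[-4, 0, 0], [0, 0, 0]], [[-6, 0, 0], [0, 0, 0]], [[-8, 0, 0], [0, 0, 0]], [[-9, 0, 0], [0, 0, 0]]]'

```text
t: 4.25
ee_pos: [535.5, -89.3, 19.7]
orientation: [-0.097, -3.14, -0.0]
ft_force: [-3.8, 1.2, 3.2]
width: 0.4
grasp_force: 2.4
```

Request:
servo_tool --deltas '[[[-1, 0, 0], [0, 0, 0]], [[-2, 0, 0], [0, 0, 0]], [[-3, 0, 0], [0, 0, 0]]]'

```text
t: 4.5
ee_pos: [538.1, -89.4, 19.7]
orientation: [-0.097, -3.139, -0.0]
ft_force: [-6.8, 0.7, 4.7]
width: 0.2
grasp_force: 4.3
```

Request:
servo_tool --deltas '[[[-1, 0, 0], [0, 0, 0]], [[-2, 0, 0], [0, 0, 0]], [[-2, 0, 0], [0, 0, 0]]]'

```text
t: 4.75
ee_pos: [538.1, -89.3, 19.4]
orientation: [-0.097, -3.135, -0.001]
ft_force: [-10.8, -0.2, 7.7]
width: 0.5
grasp_force: 5.2
```

Request:
servo_tool --deltas '[[[-1, 0, 0], [0, 0, 0]], [[-2, 0, 0], [0, 0, 0]], [[-2, 0, 0], [0, 0, 0]], [[-2, 0, 0], [0, 0, 0]]]'

```text
t: 5.08
ee_pos: [538.1, -89.2, 19.1]
orientation: [-0.097, -3.131, -0.001]
ft_force: [-15.7, 0.1, 11.8]
width: 0.3
grasp_force: 7.6
```

Request:
servo_tool --deltas '[[[6, 0, 0], [0, 0, 0]], [[15, 0, 0], [0, 0, 0]], [[30, 0, 0], [0, 0, 0]], [[30, 0, -40], [0, 0, 0]], [[30, 0, -80], [0, 0, 0]]]'

```text
t: 5.5
ee_pos: [510.4, -87.5, 98.5]
orientation: [-0.097, -3.136, -0.001]
ft_force: [0.4, 0.7, -0.3]
width: 0.7
grasp_force: 0.0
```

Request:
servo_tool --deltas '[[[0, 0, -40], [0, 0, 0]], [[0, 0, -80], [0, 0, 0]], [[0, 0, -120], [0, 0, 0]], [[0, 0, -150], [0, 0, 0]], [[0, 0, -165], [0, 0, 0]]]'

```text
t: 5.92
ee_pos: [515.0, -88.3, 269.7]
orientation: [0.097, 3.131, -0.002]
ft_force: [1.0, -0.2, 0.3]
width: 0.7
grasp_force: 0.0
```

Run:
```python
from h import *
p=get_image("side");C=cloud(p);X,Y,Z=[C[...,i] for i in range(3)]
f=p["frame"].astype(int);B,G,Rr=f[...,0],f[...,1],f[...,2]
reg=np.zeros(Z.shape,bool);reg[165:290,235:390]=1
for nm,m in(("base",reg&(B>Rr+25)&(Z>22)&(Z<38)&(abs(Y+97)<70)),("red",reg&(Rr>G+60)&(Rr>B+60)&(Z>80))):
    P=C[m];print(nm,m.sum(),cv2.minAreaRect(P[:,:2].astype(np.float32)),np.percentile(P,[2,50,98],0).round(1).tolist())
cv2.imwrite("pics/d.png",cv2.resize(p["frame"][100:290,210:450],(760,600),interpolation=2))
print(ctrl.get_obs()["ee_pos"])
```

```text
base 1142 ((609.4624633789062, -94.29671478271484), (95.56048583984375, 120.46077728271484), 86.15379333496094) [[550.8, -140.8, 24.4], [611.7, -102.8, 29.0], [665.8, -53.1, 32.8]]
red 104 ((666.0753784179688, -102.45276641845703), (18.407941818237305, 18.921600341796875), 12.724381446838379) [[657.1, -110.3, 141.7], [667.3, -107.2, 190.6], [676.1, -94.9, 204.8]]
[515.83403735 -88.46838425 270.90455979]
```

View pics/d.png

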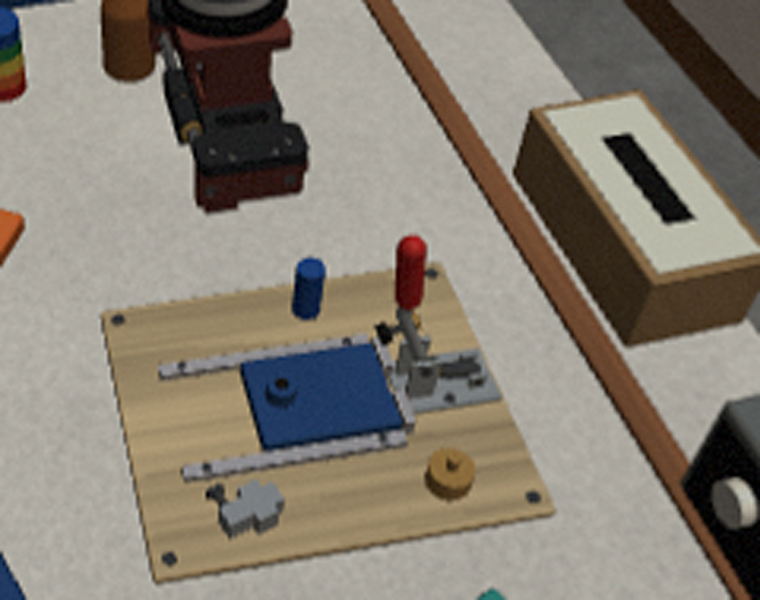

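The base is home: its front edge rests on the stop blocks, and its centre is at x≈609. The lever is still open, with the grip at about (410,275) in the crop. Next I'll move over the lever and down behind the grip.

Request:
servo_tool --deltas '[[[-40, 0, 0], [0, 0, 0]], [[-80, 0, 0], [0, 0, 0]], [[-120, 0, 0], [0, 0, 0]], [[-160, -1, 0], [0, 0, 0]], [[-196, -1, 0], [0, 0, 0]]]'

```text
t: 6.38
ee_pos: [710.5, -101.2, 263.7]
orientation: [0.097, 3.139, -0.0]
ft_force: [-0.5, -1.0, 0.2]
width: 0.6
grasp_force: 0.0
```

Request:
servo_tool --deltas '[[[0, 0, 0], [0, 0, 0]], [[0, 0, 25], [0, 0, 0]], [[0, 0, 50], [0, 0, 0]], [[0, 0, 75], [0, 0, 0]], [[0, 0, 96], [0, 0, 0]]]'

```text
t: 6.8
ee_pos: [707.2, -100.8, 165.9]
orientation: [-0.097, -3.139, -0.0]
ft_force: [-1.2, 0.8, -0.1]
width: 0.3
grasp_force: 0.0
```

Request:
servo_tool --deltas '[[[0, 0, 0], [0, 0, 0]]]'

```text
t: 6.88
ee_pos: [704.7, -100.4, 162.7]
orientation: [-0.097, -3.132, -0.002]
ft_force: [-0.5, 0.1, -1.1]
width: 0.6
grasp_force: 0.0
```

Request:
servo_tool --deltas '[[[9, 0, -6], [0, 0, 0]], [[17, 0, -6], [0, 0, 0]], [[27, 0, -5], [0, 0, 0]], [[37, 0, -2], [0, 0, 0]], [[46, 0, 1], [0, 0, 0]]]'

```text
t: 7.3
ee_pos: [664.0, -98.4, 171.3]
orientation: [0.097, 3.132, -0.001]
ft_force: [4.1, 0.2, 4.2]
width: 0.2
grasp_force: 2.4
```

Request:
servo_tool --deltas '[[[0, 0, 0], [0, 0, 0]]]'

```text
t: 7.38
ee_pos: [661.8, -98.2, 170.0]
orientation: [0.097, 3.137, -0.001]
ft_force: [3.0, -0.3, 3.9]
width: 0.8
grasp_force: 2.0
```

Request:
servo_tool --deltas '[[[6, 0, 4], [0, 0, 0]], [[12, 0, 8], [0, 0, 0]], [[18, 0, 12], [0, 0, 0]], [[24, 0, 17], [0, 0, 0]], [[29, 0, 21], [0, 0, 0]]]'

```text
t: 7.8
ee_pos: [631.9, -96.3, 145.9]
orientation: [-0.097, -3.139, -0.0]
ft_force: [0.1, -1.4, 1.7]
width: 0.4
grasp_force: 1.2
```

Request:
servo_tool --deltas '[[[4, 0, 4], [0, 0, 0]], [[9, 0, 8], [0, 0, 0]], [[14, 0, 13], [0, 0, 0]], [[19, 0, 18], [0, 0, 0]], [[24, 0, 23], [0, 0, 0]]]'

```text
t: 8.22
ee_pos: [608.0, -94.7, 122.6]
orientation: [-0.097, -3.138, -0.0]
ft_force: [0.2, 0.4, 1.0]
width: 0.7
grasp_force: 0.0
```

Request:
servo_tool --deltas '[[[0, 0, 0], [0, 0, 0]], [[0, 0, -20], [0, 0, 0]], [[0, 0, -60], [0, 0, 0]], [[0, 0, -100], [0, 0, 0]], [[0, 0, -140], [0, 0, 0]]]'

```text
t: 8.63
ee_pos: [608.7, -94.7, 264.8]
orientation: [-0.097, -3.138, -0.0]
ft_force: [0.6, -0.8, 0.5]
width: 0.6
grasp_force: 0.0
```

Request:
servo_tool --deltas '[[[30, 0, -20], [0, 0, 0]], [[70, 0, -20], [0, 0, 0]], [[110, 0, -20], [0, 0, 0]], [[130, 0, -20], [0, 0, 0]], [[130, 0, -20], [0, 0, 0]]]'

```text
t: 9.05
ee_pos: [475.4, -86.3, 283.7]
orientation: [-0.097, -3.138, -0.0]
ft_force: [0.5, 0.1, -0.5]
width: 0.1
grasp_force: 0.0
```

Run:
```python
from h import *
p=get_image("side");C=cloud(p);X,Y,Z=[C[...,i] for i in range(3)]
f=p["frame"].astype(int);B,G,Rr=f[...,0],f[...,1],f[...,2]
reg=np.zeros(Z.shape,bool);reg[165:290,235:390]=1
for nm,m in(("base",reg&(B>Rr+25)&(Z>22)&(Z<38)&(abs(Y+97)<70)),("red",reg&(Rr>G+60)&(Rr>B+60)&(Z>40))):
    P=C[m];print(nm,m.sum(),cv2.minAreaRect(P[:,:2].astype(np.float32)),np.percentile(P,[2,50,98],0).round(1).tolist())
cv2.imwrite("pics/e.png",cv2.resize(p["frame"][100:290,210:450],(760,600),interpolation=2))
o=ctrl.get_obs();print(o["ee_pos"],o["ft_force"])
```

```text
base 835 ((609.2161865234375, -94.26001739501953), (96.27725219726562, 119.8624038696289), 86.96379089355469) [[550.7, -140.9, 24.3], [608.8, -113.6, 29.0], [665.5, -56.8, 32.3]]
red 182 ((580.3819580078125, -95.80831146240234), (17.853191375732422, 73.34678649902344), 86.47040557861328) [[546.8, -104.3, 68.0], [579.2, -98.1, 78.7], [615.5, -88.0, 88.3]]
[478.0099772  -86.69702604 284.15010869] [ 0.35358872 -0.42317563  1.12382631]
```

View pics/e.png

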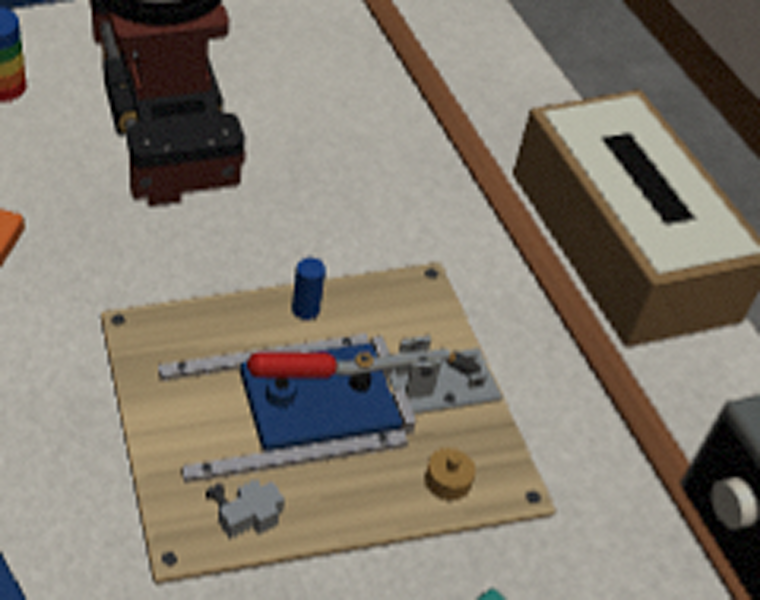

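The lever is level, with the red grip at about (292,365) in the crop and the foot on the base at about (360,380). The base is home and the gripper is clear, so I'll hand in.

```bash
python3 -c "
from workcell import close_job
print(close_job())"
```

```text
the job is handed in; nothing more can be done
None
```

The stand base is home against the stop, the red lever has snapped down and locked on it, the arm is clear, and the job is handed in; its verdict was not returned.

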